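# Open the tube incubator and hold the tubes raised

### The arm

A 6-joint arm with a two-finger parallel gripper is mounted at the origin on the work surface. World frame = base frame: x ahead of the robot, y to its left, z up, the work surface at z = 0. Lengths are in m, angles in rad, forces in N, time in s.
With the tool pointing down it reaches from about 0.35 to 0.85 m from the base axis. Payload 8.1 kg.
Tool frame: the origin (TCP) lies midway between the tips of the shut fingers; the grasp point (between the pads) lies 19 mm behind it (robot.grip_point_offset is the distance from the TCP to the grasp point, in m); z points along the fingers, y is the line along which they close (so a half turn about z gives the same grasp; the last joint's range is limited). The gripper opens to 93 mm and grips with 3 to 60 N. Pads are 15 mm wide; open, the fingers measure 128 mm over their backs; the gripper's body (75 mm by 188 mm) begins 65 mm behind the grasp point.
Start: joints at [1.069, 0.13, 1.488, -0, 1.523, -0.085], TCP at [0.243, 0.549, 0.219] pointing down, gripper open.
Joint ranges: [-2.96, 2.96], [-0.89, 2.26], [0.02, 2.5], [-1.34, 4.48], [0, 2.73], [-2.66, 2.66]. Speed limits (rad/s): [2.39, 2.39, 2.79, 3.14, 3.14, 3.14].

### API

Orientations are given as a rotation vector (axis times angle).
In Python, from plant import robot, read_camera, job gives the robot as it stands.
- The arm moves only by the shell command python3 -m inch 'ROWS' [FORCE]. ROWS is JSON, one flat list of numbers, 5 for each row, row after row: the shift along the world's x, y, z in mm, then the turn about the world's z in degrees, then the opening in per cent of the stroke, from 0 (shut) to 100 (fully open). In form: [dx, dy, dz, yaw, hand, dx, dy, dz, yaw, hand, ...]. A call has 1 to 10 rows; each row is the pose to reach, as a shift and turn from the pose commanded when the call began; what a row does not reach only later rows make up. A row lasts 1/12 s, in which the tool goes at most 41.7 mm and 7.16 degrees, less where a joint would pass 70% of its speed; a pose out of reach is approached as far as the arm can. A call with a gripper value outside its range is refused whole. The fingers move at their own pace and stop on an object; FORCE is the grip in N (left out, the last holds). Time passes only in rows, so rows that repeat a pose let the fingers close. It gives the time, the measured TCP pose, the force, the opening and the grip force at its end, in the units of the state.
- robot.read_state(): the state, without advancing time (a new reading comes with each control period).
- read_camera(name): name is "scene" or "top" or "wrist"; returns a dict with "image" (400x640x3 uint8, blue, green, red), "K" (3x3 intrinsics, pixels), "extrinsics" (4x4, takes a point from world to camera coordinates); the wrist camera has in their place "mount" (4x4, takes a point from camera to tool coordinates, whose origin is the TCP and whose axes are the flange's). Camera axes: x right, y down, z forward; pixel columns grow to the right and rows downward; lengths in m; the calibration is good to about 2 mm. A picture is of the moment at which its call begins: read the wrist's pose just before it. There is no depth.
- job.close_job(): hands the job in; it is judged then, once.
The state is a dict: "t": time; "q": joint angles; "dq": joint speeds; "joint_torque": joint torques, N m; "tool_pos": TCP position; "orientation": TCP orientation; "force": force on the tool from outside, world axes, zero at the start; "wrist_torque": the same for the moment, N m; "opening": finger opening in m; "gripper_force": force on a finger pad.
Only numpy, scipy, OpenCV 4.12 (cv2) and the standard library are available. Lean on these libraries where they do the work, as an engineer would, in place of code of your own. Each camera call takes 0.05 s, during which the arm holds its last target. There are 200 camera calls.

### The job

Pull the drawer of the small white tube incubator out to its stop by its bar handle. Then press down the broad ribbed rectangular pad inside the drawer, against its spring, by about 10 mm (a little under half of its travel), so that the two rows of tubes are held raised, and finish while still pressing it there with the drawer fully out. Do not touch the tubes and do not shift the other things on the bench.

Things in the scene. Friction and masses are not known exactly. Their poses are not given: they have to be found in the camera images.
- incubator: Fixed white bench cabinet, 260 (x, deep) x 240 (y) x 130 mm high, with one drawer in its front. Origin: on the table under the middle of its front face, so the cabinet reaches from x = 0 to 260 mm of its frame. Its front looks along its own -x. The drawer slides out along its own -x.
- tube_drawer (a joint): How far the drawer is out, in m: 0 is shut, 0.150 is the stop. It may start up to 30 mm ajar. It moves level along the incubator's -x, drags with about 2 N and stays where it is left. Its front panel is 12 mm thick in front of the front face, with its upper edge 116 mm above the table (14 mm below the cabinet's top).
- drawer_handle (a point): Middle of the drawer's steel bar handle, on the bar's axis, 100 mm above the table. The level round bar is 12 mm thick and 110 mm long, runs along the incubator's y, and stands 45 mm (to its axis) in front of the drawer's front panel (39 mm clear behind it), joined to the panel at its two ends. It moves with the drawer.
- lift_pad (a joint): How far the lift pad is pressed down, in m: 0 is up (released), 0.022 is fully down. A spring returns it: it takes about 4 N to start it moving, about 8 N at 10 mm and about 12 N at the bottom. A linkage raises the tube cradle by as much as the pad goes down.
- pad_top (a point): Centre of the top of the lift pad: grey ribbed plate, 44 (incubator's x) x 70 mm (y), in the drawer, uncovered once the drawer is out. Moves straight down; up, it is 104 mm above the table. It lies 107 mm behind the handle bar (incubator's +x) and 35 mm to +y of the handle's middle. The front panel's inside is 50 mm in front of this point and 12 mm higher.
- probe_well (a point): Not the pad, leave it: top centre of a fixed round grey probe well in the drawer, 44 mm in diameter with a small knob on top, 95 mm to the incubator's -y side of the pad's centre, its top 9 mm lower than the pad.
- tube_cradle: White block in the drawer with two rows of six capped tubes, not to be touched; 56 mm (x) x 180 mm (y), 78 mm high to the caps' tops. Origin: middle of its lower front edge, 40 mm behind the pad's centre (incubator's +x). The nearest caps begin 47 mm behind the pad's centre and stand 8 mm above the pad. It rises as the pad goes down.
- tube_rack: Bystander: loose white rack of tubes with dark caps, 70 x 110 x 82 mm high, left (incubator's +y) of the drawer. Origin: centre of its underside.
- tip_box: Bystander: loose yellow box of pipette tips, 80 x 115 x 54 mm high, right (-y) of the drawer. Origin: centre of its underside.
- vial: Bystander: loose glass vial with cap, 24 mm in diameter, 45 mm high, upright, right of the drawer. Origin: centre of its underside.
- pipette: Bystander: loose white pipette lying flat, about 240 mm long and 20 mm high, along its x. Origin: under its middle.
- petri_dish: Bystander: loose clear dish, 90 mm in diameter, 14 mm high, on the table in front of the robot, to its right. Origin: centre of its underside.
- sanitizer: Bystander: loose white pump bottle, 60 x 90 x 200 mm high. Origin: centre of its underside.
- marker: Bystander: loose blue marker pen lying flat, 120 mm long, 14 mm thick. Origin: under its middle.

How it is judged:
On the way, in this order (a step that is already met when the one before it is completed fails the run):
1. the drawer is pulled out to its stop, the pad still up (value of joint tube_drawer above 0.143 m and value of joint lift_pad below 0.003 m), for 0.2 s.
2. the robot presses the pad 6 to 14 mm down with the drawer out (value of joint tube_drawer above 0.143 m and value of joint lift_pad between 0.006 and 0.014 m and contact force between any of the fingers, the arm and lift_pad above 2 N), for 0.2 s.
At the end, for the whole second after the job is handed in: The drawer is out to its stop (within 7 mm), the robot itself keeps the pad pressed 6 to 14 mm down (10 mm is meant) with more than 2 N and still, the tube cradle is raised at least 5 mm, and the robot does not touch the tubes (all of step 2 and velocity of joint lift_pad between -0.01 and 0.01 m/s and z of tube_cradle in the frame of incubator above 0.039 m and contact force between each of the fingers, the arm and tube_cradle below 0.5 N); the arm keeps its last pose, push and grip.
It fails at once if the robot pushes on the tubes or their cradle (over 2 N) (contact force between any of the fingers, the arm and tube_cradle above 2 N).
It fails at once if another thing on the bench is shifted by more than 30 mm (distance of any of tube_rack, tip_box, vial, pipette, petri_dish, sanitizer, marker from where it was at the start of the episode above 0.03 m).
It also fails if it takes over 51 s, if anything falls off the work surface, if the arm or the gripper's body presses on something with over 40 N, if the wrist force passes 120 N, or if a joint passes its speed limit or range.

## Working session

There is one attempt and no reset: what is moved stays moved. The work goes in short steps, Python scripts to look and compute and a shell command to move; the robot and the scene stay as the last step left them, time stands still between calls to the robot, and variables do not carry over. Pictures are saved under pics/ and viewed, at most 10 in all, crops included, and the job is handed in when it is done.

```bash
ls; mkdir -p pics; python3 - <<'E'
from plant import robot, read_camera
import cv2,numpy as np
s=robot.read_state();print(s['t'],s['tool_pos'],s['orientation'],s['opening'])
for n in("scene","top"):
    c=read_camera(n);cv2.imwrite(f"pics/{n}0.png",c["image"]);print(c["K"].tolist(),c["extrinsics"].round(4).tolist())
E
```

```text
pics
0.0 [0.24261786 0.54814892 0.21760005] [-6.49842026e-01 -3.07312561e+00  2.73498011e-03] 0.09275601648593432
[[458.35357845336364, 0.0, 321.28594531670296], [0.0, 458.35357845336364, 205.35270441931203], [0.0, 0.0, 1.0]] [[0.8348, 0.5503, 0.0136, -0.4973], [0.4582, -0.6809, -0.5713, -0.1834], [-0.3052, 0.4832, -0.8206, 1.7039], [0.0, 0.0, 0.0, 1.0]]
[[439.3139955584999, 0.0, 319.07468394527626], [0.0, 439.3139955584999, 199.46141512837454], [0.0, 0.0, 1.0]] [[0.0294, -0.9995, 0.0132, 0.0241], [-0.9909, -0.0309, -0.1313, 0.5627], [0.1317, -0.0092, -0.9912, 1.161], [0.0, 0.0, 0.0, 1.0]]
```

View pics/scene0.png

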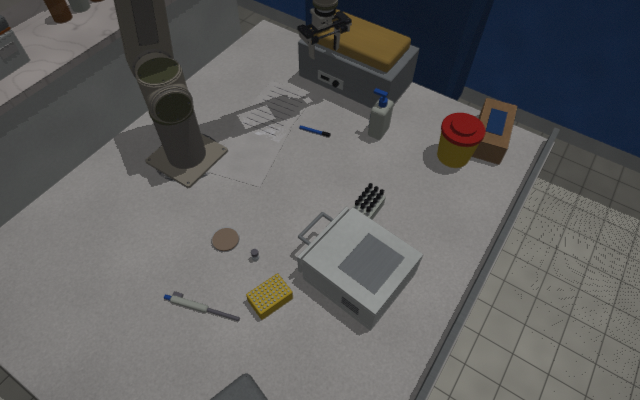

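View pics/top0.png

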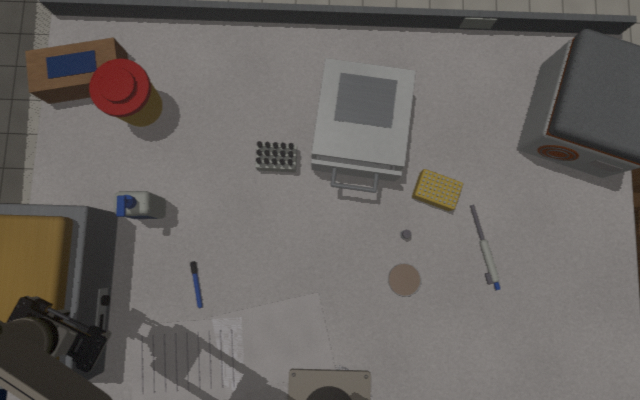

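The top view shows the incubator at about (365,115), with its handle at (355,186). The tube rack is at (276,155), the tip box at (438,190), the vial at (406,235) and the dish at (404,280). I'll zoom in on the handle in both views.

```bash
python3 - <<'E'
import cv2,numpy as np
a=cv2.imread("pics/top0.png")[50:200,300:425];b=cv2.imread("pics/scene0.png")[195:325,290:425]
f=lambda i:cv2.resize(i,(390,450),interpolation=cv2.INTER_CUBIC)
cv2.imwrite("pics/crop.png",cv2.convertScaleAbs(np.hstack([f(a),f(b)]),alpha=1.3))
E
```

```text
(no output)
```

View pics/crop.png

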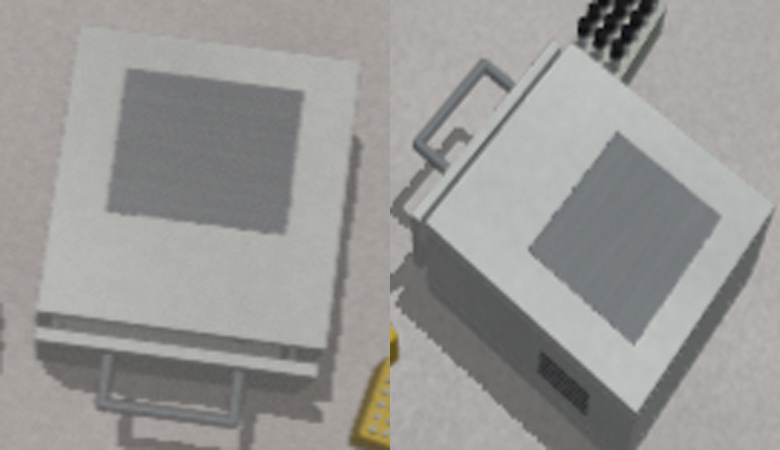

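The crop shows the bar's corners at top px (333,185) and (376,190), and scene px (323.6,213.5) and (298.7,237.5). The cabinet's top corners are at top px (312,154), (403.5,166), (326,59) and (414,71). I'll cast rays from these.

```bash
cat >h.py <<'E'
import numpy as np
C={"scene":([[458.3536,0,321.286],[0,458.3536,205.3527],[0,0,1]],[[0.8348,0.5503,0.0136,-0.4973],[0.4582,-0.6809,-0.5713,-0.1834],[-0.3052,0.4832,-0.8206,1.7039]]),
"top":([[439.314,0,319.0747],[0,439.314,199.4614],[0,0,1]],[[0.0294,-0.9995,0.0132,0.0241],[-0.9909,-0.0309,-0.1313,0.5627],[0.1317,-0.0092,-0.9912,1.161]])}
def ray(n,u,v):
    K,E=map(np.array,C[n]);R,t=E[:,:3],E[:,3]
    return -R.T@t, R.T@np.linalg.inv(K)@[u,v,1]
def plane(n,u,v,z):
    o,d=ray(n,u,v);return o+d*(z-o[2])/d[2]
E
python3 - <<'E'
from h import *
for l,p in dict(hL=(333,185.3),hR=(376,190)).items(): print(l,plane("top",*p,.1).round(4))
for l,p in dict(hL=(323.6,213.5),hR=(298.7,237.5)).items(): print(l,'scene',plane("scene",*p,.1).round(4))
P=[plane("top",*p,.13) for p in((312.2,154),(403.5,165.7),(326.3,59.3),(414.4,70.7))]
print(np.array(P).round(4))
d=P[0]-P[1];print('yaw of y axis from front',np.degrees(np.arctan2(-d[0],d[1])))
d=P[2]-P[0];e=P[3]-P[1];print(*[np.degrees(np.arctan2(k[1],k[0])) for k in(d,e)])
for l,p,z in(("vial",(406,235),.045),("dish",(404,280),.014),("tip",(438,190),.054),("tipUL",(414,188),.054),("rack",(276,155),.082),("rackR",(297,160),.082),("panelL",(312,162),.116),("panelR",(402,173.5),.116)):print(l,plane("top",*p,z).round(3))
E
```

```text
hL [0.5915 0.0067 0.1   ]
hR [ 0.5827 -0.1052  0.1   ]
hL scene [0.5961 0.0101 0.1   ]
hR scene [ 0.5814 -0.1056  0.1   ]
[[ 0.6656  0.0629  0.13  ]
 [ 0.6427 -0.1703  0.13  ]
 [ 0.9209  0.034   0.13  ]
 [ 0.8977 -0.1979  0.13  ]]
yaw of y axis from front -5.603173377516148
-6.476621014710213 -6.178681231111284
vial [ 0.472 -0.195  0.045]
dish [ 0.351 -0.197  0.014]
tip [ 0.595 -0.28   0.054]
tipUL [ 0.599 -0.214  0.054]
rack [0.671 0.159 0.082]
rackR [0.659 0.103 0.082]
panelL [0.648 0.063 0.116]
panelR [ 0.625 -0.169  0.116]
```

```bash
python3 -m inch '[172,-298,20,-36,32,172,-298,20,-36,32,172,-298,20,-36,32,172,-298,20,-36,32,172,-298,20,-36,32,172,-298,20,-36,32,172,-298,20,-36,32,172,-298,20,-36,32,172,-298,20,-36,32,172,-298,20,-36,32]' && python3 -m inch '[173,-298,0,-36,32,173,-298,0,-36,32,173,-298,0,-36,32,173,-298,0,-36,32,173,-298,0,-36,32,173,-298,0,-36,32,173,-298,0,-36,32,173,-298,0,-36,32,173,-298,0,-36,32,173,-298,0,-36,32]'
python3 - <<'E'
from plant import robot, read_camera
import cv2,numpy as np
from scipy.spatial.transform import Rotation as R
s=robot.read_state();print(s['t'],s['tool_pos'],s['opening'],s['q'])
M=R.from_rotvec(s['orientation']).as_matrix();print(M.round(3), np.degrees(np.arctan2(M[1,1],M[0,1])))
c=read_camera("wrist");cv2.imwrite("pics/w1.png",c["image"]);print(c["K"].tolist(),c["mount"].round(4).tolist())
E
```

```text
t: 0.93
tool_pos: [0.4162, 0.2481, 0.2386]
orientation: [1.574, 2.718, -0.001]
force: [0.5, -0.2, 0.7]
opening: 0.0319
gripper_force: 0.0
t: 1.77
tool_pos: [0.5886, -0.0487, 0.2374]
orientation: [-2.334, -2.101, 0.002]
force: [-0.3, -1.0, -0.1]
opening: 0.0297
gripper_force: 0.0
1.7667 [ 0.58859091 -0.04873642  0.23737669] 0.029738364607806336 [-1.69368953e-01  9.95051584e-02  1.48746298e+00 -6.88127650e-05
  1.55625196e+00 -6.40208912e-02]
[[ 0.105  0.994 -0.002]
 [ 0.994 -0.105  0.   ]
 [ 0.    -0.002 -1.   ]] -6.03593711912803
[[340.9957804121371, 0.0, 326.5027427402532], [0.0, 340.9957804121371, 198.02915516047818], [0.0, 0.0, 1.0]] [[-0.0003, -0.9659, -0.259, 0.072], [1.0, -0.0001, -0.0008, -0.0002], [0.0008, -0.259, 0.9659, -0.1673], [0.0, 0.0, 0.0, 1.0]]
```

View pics/w1.png

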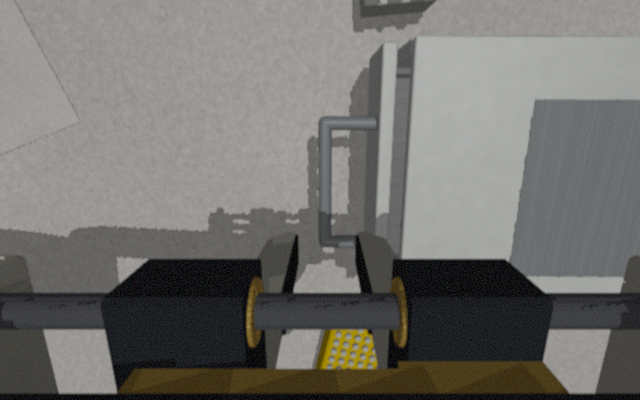

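The wrist view shows the bar vertical at column 325, from (325,122) to (325,243), so it is parallel to the fingers. I'll compute its world position at z=0.1.

```bash
cat >>h.py <<'E'
from scipy.spatial.transform import Rotation as Ro
KW=np.array([[340.9958,0,326.5027],[0,340.9958,198.0292],[0,0,1]])
MW=np.array([[-0.0003,-0.9659,-0.259,0.072],[1.0,-0.0001,-0.0008,-0.0002],[0.0008,-0.259,0.9659,-0.1673],[0,0,0,1]])
def wplane(s,u,v,z):
    T=np.eye(4);T[:3,:3]=Ro.from_rotvec(s['orientation']).as_matrix();T[:3,3]=s['tool_pos'];T=T@MW
    d=T[:3,:3]@np.linalg.inv(KW)@[u,v,1];o=T[:3,3];return o+d*(z-o[2])/d[2]
E
python3 - <<'E'
from h import *
from plant import robot
s=robot.read_state()
for u,v,z in((325,122,.1),(325,243,.1),(389,45,.116),(372,255,.116),(415,38,.13),(401,255,.13)):print(wplane(s,u,v,z).round(4))
E
```

```text
[0.5921 0.0121 0.1   ]
[ 0.5801 -0.1007  0.1   ]
[0.6483 0.0661 0.116 ]
[ 0.6226 -0.1103  0.116 ]
[0.6651 0.0668 0.13  ]
[ 0.6464 -0.1064  0.13  ]
```

```bash
python3 -m inch '[-2,1,-60,0,32,-2,1,-120,0,32,-2,1,-145,0,32,-2,1,-156,0,32,-2,1,-156,0,32,-2,1,-156,0,10,-2,1,-156,0,5,-2,1,-156,0,5,-2,1,-156,0,5,-2,1,-156,0,5]' 25
```

```text
t: 2.65
tool_pos: [0.5881, -0.046, 0.0862]
orientation: [2.33, 2.102, 0.006]
force: [-1.3, 4.4, 7.7]
opening: 0.0111
gripper_force: 25.0
```

The fingers hold the bar. Now I'll pull along the incubator's -x.

```bash
python3 -m inch '[-10,1,2,0,5,-25,3,2,0,5,-45,5,2,0,5,-65,7,2,0,5,-85,9,2,0,5,-105,11,2,0,5,-120,13,2,0,5,-130,14,2,0,5,-130,14,2,0,5,-130,14,2,0,5]'
```

```text
t: 3.48
tool_pos: [0.4563, -0.0316, 0.0863]
orientation: [2.332, 2.104, 0.004]
force: [-1.5, 5.8, -0.0]
opening: 0.0109
gripper_force: 25.0
```

```bash
python3 -m inch '[-4,0,0,0,5,-8,1,0,0,5,-11,1,0,0,5,-11,1,0,0,5,-11,1,0,0,5]'; python3 -m inch '[-3,0,0,0,5,-6,1,0,0,5,-6,1,0,0,5,-6,1,0,0,5]'
```

```text
t: 3.9
tool_pos: [0.4475, -0.0306, 0.0864]
orientation: [2.33, 2.102, 0.009]
force: [9.8, 6.3, -7.5]
opening: 0.011
gripper_force: 25.0
t: 4.23
tool_pos: [0.4474, -0.0313, 0.0877]
orientation: [2.322, 2.094, 0.021]
force: [39.0, -0.8, -29.7]
opening: 0.0112
gripper_force: 25.0
```

The drawer is at its stop: the force rises and the tool doesn't move. I'll relax the pull, open, rise and look.

```bash
python3 -m inch '[4,-1,0,0,5,6,-1,0,0,5,6,-1,0,0,32,6,-1,0,0,32,6,-1,0,0,32,6,-1,0,0,32]'; python3 -m inch '[0,0,30,0,32,0,0,65,0,32,0,0,100,0,32,0,0,120,0,32,0,0,120,0,32]'
python3 - <<'E'
from plant import robot, read_camera
import cv2,numpy as np
a=read_camera("top")["image"];b=read_camera("wrist")["image"];cv2.imwrite("pics/top2.png",a)
cv2.imwrite("pics/m2.png",np.vstack([cv2.resize(a[50:230,240:460],(660,400)),b[:200].repeat(1,0).copy() if 0 else cv2.resize(b[:195],(660,200))])[:600])
E
```

```text
t: 4.73
tool_pos: [0.4448, -0.0315, 0.0848]
orientation: [2.332, 2.104, -0.0]
force: [-0.5, -0.3, 1.2]
opening: 0.029
gripper_force: 0.0
t: 5.15
tool_pos: [0.4476, -0.032, 0.2104]
orientation: [2.327, 2.1, 0.008]
force: [0.1, 0.3, 1.1]
opening: 0.0295
gripper_force: 0.0
```

View pics/m2.png

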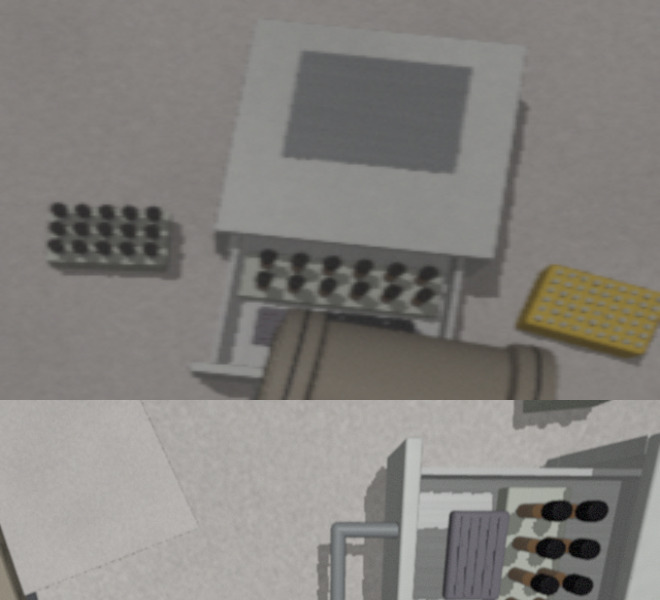

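Top view: the drawer is out and the tubes are visible. The wrist crop shows the ribbed pad at the bottom (about columns 432-493, from row 110 of the original). I'll move over beside the pad for a better look.

```bash
python3 -m inch '[35,-15,0,0,0,70,-30,0,0,0,90,-40,0,0,0,90,-40,0,0,0,90,-40,0,0,0,90,-40,0,0,0]'
python3 - <<'E'
from plant import robot, read_camera
import cv2,json
s=robot.read_state();b=read_camera("wrist")["image"];cv2.imwrite("pics/w3.png",b)
from h import *
print(s['t'],s['tool_pos'])
T=[.5575,-.0074];ax=np.array([.9945,-.1045]);ay=np.array([.1045,.9945])
E
```

```text
t: 5.75
tool_pos: [0.5334, -0.071, 0.2027]
orientation: [-2.33, -2.102, 0.003]
force: [-0.2, 1.3, -0.9]
opening: 0.0007
gripper_force: 0.0
5.75 [ 0.53341844 -0.07095198  0.20272951]
```

View pics/w3.png

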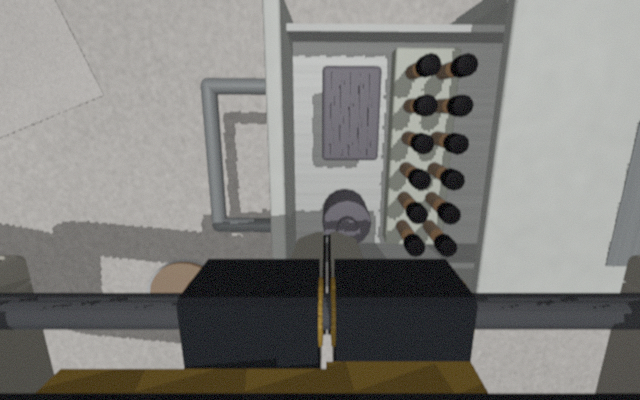

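The pad appears with corners (323,66), (381,67), (378,160) and (323,158). The round probe well is at (346,215), the bar corners are at (209,86) and (217,225), and the nearest caps are at about column 403.

```bash
python3 - <<'E'
from h import *
from plant import robot
s=robot.read_state();print(s['tool_pos'])
P=np.array([wplane(s,u,v,.104) for u,v in((323,66),(381,67),(378,160),(323,158))]);print(P.round(4),P.mean(0).round(4))
H=np.array([wplane(s,u,v,.1) for u,v in((209,86),(217,225))]);print(H.round(4),H.mean(0).round(4))
print(1000*(P.mean(0)-s['tool_pos']))
E
```

```text
[ 0.53350368 -0.07080565  0.20331307]
[[ 0.5406  0.0298  0.104 ]
 [ 0.5829  0.0247  0.104 ]
 [ 0.5763 -0.0435  0.104 ]
 [ 0.5335 -0.0376  0.104 ]] [ 0.5583 -0.0066  0.104 ]
[[ 0.4534  0.025   0.1   ]
 [ 0.4388 -0.0852  0.1   ]] [ 0.4461 -0.0301  0.1   ]
[ 24.81378055  64.16527668 -99.31307084]
```

```bash
python3 -m inch '[11,32,0,0,0,22,63,0,0,0,22,63,-30,0,0,22,63,-60,0,0,22,63,-80,0,0,22,63,-88,0,0,22,63,-88,0,0,22,63,-88,0,0]'; python3 -m inch '[0,0,-3,0,0,0,0,-6,0,0,0,0,-9,0,0,0,0,-9,0,0,0,0,-9,0,0]'
```

```text
t: 6.47
tool_pos: [0.5566, -0.0082, 0.1174]
orientation: [2.332, 2.105, 0.0]
force: [0.9, -0.5, -0.3]
opening: 0.0008
gripper_force: 0.0
t: 6.88
tool_pos: [0.5569, -0.0084, 0.1078]
orientation: [2.333, 2.104, 0.0]
force: [-0.8, 0.0, -0.4]
opening: 0.0006
gripper_force: 0.0
```

```bash
python3 -m inch '[0,0,-2,0,0,0,0,-5,0,0,0,0,-5,0,0,0,0,-5,0,0]'; python3 -m inch '[0,0,-2,0,0,0,0,-4,0,0,0,0,-4,0,0,0,0,-4,0,0]'; python3 -m inch '[0,0,-2,0,0,0,0,-4,0,0,0,0,-4,0,0,0,0,-4,0,0]'
```

```text
t: 7.22
tool_pos: [0.5573, -0.0084, 0.103]
orientation: [2.332, 2.104, 0.001]
force: [-0.1, 0.4, 4.3]
opening: 0.0003
gripper_force: 2.1
t: 7.55
tool_pos: [0.5573, -0.0084, 0.0991]
orientation: [2.332, 2.104, 0.001]
force: [0.1, -0.5, 5.1]
opening: 0.0006
gripper_force: 2.8
t: 7.88
tool_pos: [0.5574, -0.0084, 0.0953]
orientation: [2.332, 2.104, 0.001]
force: [-0.8, -1.2, 7.5]
opening: 0.0005
gripper_force: 3.4
```

```bash
python3 -m inch '[0,0,-1,0,0,0,0,-1,0,0,0,0,-1,0,0,0,0,-1,0,0,0,0,-1,0,0,0,0,-1,0,0]'
python3 - <<'E'
from plant import robot, read_camera
import cv2
s=robot.read_state();print(s['t'],s['tool_pos'],s['force']);cv2.imwrite("pics/w4.png",read_camera("wrist")["image"])
E
```

```text
t: 8.38
tool_pos: [0.5574, -0.0084, 0.0945]
orientation: [2.332, 2.104, 0.001]
force: [-0.7, -0.7, 8.1]
opening: 0.0004
gripper_force: 3.6
8.3833 [ 0.55740466 -0.00844342  0.09446001] [-0.73126949 -0.66117751  8.08261359]
```

View pics/w4.png

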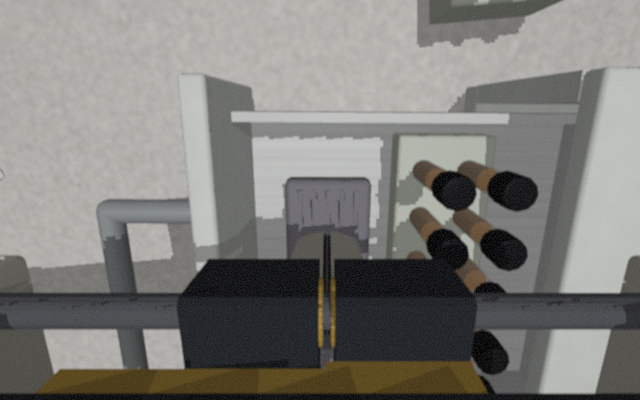

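The fingers are on the pad (columns 287-370), with the caps clear at column 412 and beyond. The bar's corner is at (112,210). Last check: the drawer's position, then hand in.

```bash
python3 - <<'E'
from h import *
from plant import robot, job
s=robot.read_state();p=wplane(s,112,210,.1);print(p,s['force'])
if abs(p[0]-.4534)<.006: print(job.close_job())
E
```

```text
[0.45360689 0.02492682 0.1       ] [-1.46367076 -0.22800346  6.97894071]
the job is handed in; nothing more can be done
None
```

The drawer is out to its stop and the arm is holding the pad down about 10 mm at roughly 8 N, clear of the tubes and with nothing else on the bench bumped; the job is handed in, but no verdict was shown.

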